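Check both faces of a sanded bracket and hang it up

ROBOT

A 6-joint arm with a two-finger parallel gripper is mounted at the origin on the work surface. World frame = base frame: x ahead of the robot, y to its left, z up, the work surface at z = 0. Lengths are in m, angles in rad, forces in N, time in s.
With the tool pointing down it reaches from about 0.35 to 0.975 m from the base axis. Payload 4.9 kg.
Tool frame: the origin (TCP) lies midway between the tips of the shut fingers; the grasp point (between the pads) lies 19 mm behind it; z points along the fingers, y is the line along which they close (so a half turn about z gives the same grasp; the last joint's range is limited). The gripper opens to 85 mm and grips with 20 to 120 N. Pads are 22 mm wide; open, the fingers measure 114 mm over their backs; the gripper's body (76 mm by 85 mm) begins 54 mm behind the grasp point. The pads swing forward as they close: fully open they stand 13 mm farther back than shut.
Start: joints at [1.086, 0.053, 1.613, -0, 1.476, -0.119], TCP at [0.224, 0.584, 0.231] pointing down, gripper open.
Joint ranges: [-3.01, 3.01], [-1.01, 2.22], [0.06, 2.58], [-1.02, 4.17], [0.09, 2.62], [-3.14, 3.14]. Speed limits (rad/s): [2.57, 2.57, 3.14, 3.14, 3.14, 3.14].

INTERFACE

Orientations are given as a unit quaternion [w, x, y, z].
In Python, from plant import state, grab_frame, job_done, cut_out, place_of gives the robot as it stands.
- The arm moves only by the tool jog_arm, never from a script. Its argument "motion" is text: rows parted by semicolons, each of 7 numbers parted by spaces: the opening in per cent of the stroke, from 0 (shut) to 100 (fully open), then the shift along the tool's x, y, z as a fraction of full scale, then the turn, a rotation vector about the tool's x, y, z as a fraction of full scale. A call has exactly 5 rows; each row is the pose to reach, as a shift and turn from the pose commanded when the call began, along the tool's axes at that moment; what a row does not reach only later rows make up. Full scale, the value 1, is 50 cm for a shift and 1.5 rad for a turn. A row lasts 1/8 s, in which the tool goes at most 62.5 mm and 10.7 degrees, less where a joint would pass 70% of its speed; a pose out of reach is approached as far as the arm can. A call with a number of a shift or a turn outside -1 to 1 is refused whole. A call with a gripper value outside its range is refused whole. The fingers move at their own pace and stop on an object; the grip force is fixed at half the most. Time passes only in rows, so rows that repeat a pose let the fingers close, or fill a call up. It gives the time, the measured TCP pose, the force, the opening and the grip force at its end, in the units of the state.
- state(): the state, without advancing time (a new reading comes with each control period).
- grab_frame(name): name is "scene" or "top" or "wrist"; returns a dict with "color" (420x560x3 uint8, red, green, blue), "range_z" (420x560 float32, m along the optical axis (not along the pixel's ray), 0 where there is no reading), "intrinsics" (3x3 intrinsics, pixels), "world_from_camera" (4x4, takes a point from camera to world coordinates). Camera axes: x right, y up, looking along -z (the intrinsics and any distortion apply to the point x, -y, -z); pixel columns grow to the right and rows downward; lengths in m; the calibration is good to about 2 mm. A picture is of the moment at which its call begins.
- job_done(): hands the job in; it is judged then, once.
Trained networks look in the newest picture that a camera, given by its name, has taken for a name from the list of things; names that differ only in an ending like _2 or _b are one class to them, and where a whole thing is asked for, a point or a joint stands for the part that bears it (a point fixed in the world has none). Each returns a list of dicts, best first, with "p" (0 to 1); they miss things now and then, are a little off and sometimes report something else, mostly with a low value. They report only what shows in the picture. A call takes as long as a camera call. They do not tell look-alikes from the thing itself.
- cut_out(camera, thing): "pixels" (420x560 bool, what is visible of it).
- place_of(camera, thing): "at" ([x, y, z] in m, in world coordinates, good to about 4 mm: a listed point, or the origin of a listed thing).
The state is a dict: "time": time; "joint_pos": joint angles; "joint_vel": joint speeds; "joint_efforts": joint torques, N m; "tool_pos": TCP position; "tool_rot": TCP orientation; "contact_force": force on the tool from outside, world axes, zero at the start; "ft_torque": the same for the moment, N m; "gripper_width": opening from 0.0 (shut) to 1.0 (fully open); "grasp_force": force on a finger pad.
Only numpy, scipy, OpenCV 4.12 (cv2) and the standard library are available. Lean on these libraries where they do the work, as an engineer would, in place of code of your own. Each camera call takes 0.05 s, during which the arm holds its last target. There are 200 camera calls.

TASK

Check the sanded L-shaped bracket on the checking fixture: first press the outer face of its plain leg flat and centred against the sprung bar until the bar is fully home, and hold it there for a second; then turn the bracket, taking it by its other leg, and do the same with the outer face of the leg that has the hole. Then hang the bracket by its hole on the peg of the plywood stand and let go. Leave the other things on the bench where they are.

Things in the scene. Friction and masses are not known exactly. Their poses are not given: they have to be found in the camera images.
- bracket: Aluminium L-bracket on its side: upright legs 60 mm high, 8 mm thick, forming an L of 100 x 100 mm from above; 0.25 kg. Origin on the underside at the centre of that 100 mm square (not in metal), z up. Holed leg: x -50 to -42, y -50 to 50, outer face x = -50. Plain leg: y -50 to -42, x -50 to 50, outer face y = -50. Pinch a leg across its 8 mm from above
- plain_face (a point): Centre of the plain leg's outer face, at (0, -50, 30) mm in the bracket; axes are the bracket's; the outward direction is -y
- holed_face (a point): Centre of the holed leg's outer face, at (-50, 0, 30) mm in the bracket; axes are the bracket's; the outward direction is -x
- hole (a point): Centre of the round hole, 20 mm across, through the holed leg along the bracket's x; at (-46, -22, 45) mm in the bracket, right above the bracket's balance point as seen along x
- fixture: Checking fixture fixed to the bench: dark base 160 mm wide with a grey housing 58 mm high and, in front of it, an upright steel bar. Origin on the bench under the middle of the bar's front face (bar out); its x points from the front into the fixture (the way the bar is pushed), y along the bar. The base begins 12 mm behind the bar's front face; nothing stands before it.
- bar (a joint): Travel of the sprung bar: 0 out, 0.015 m fully home against its stop; about 2.5 N to start it, 7 N fully home; it springs out again
- bar_face (a point): Middle of the bar's front face, which moves with it; the face is 130 mm long (y) and reaches from 10 to 55 mm above the bench; x points into the fixture; 32 mm above the bench
- stand: Fixed plywood stand: upright board 60 mm wide, 178 mm high, 16 mm thick, with one steel peg. Origin on the bench under the middle of the board's front face; x points into the board, y along it. The base and brace are behind the board.
- peg_root (a point): Where the axis of the peg meets the board's front face, 160 mm above the bench; axes are the stand's. The peg is 8 mm thick and rises a little outwards
- peg_tip (a point): Centre of the peg's rounded free end: 30 mm in front of the board and 9 mm higher than the root; the round end reaches 4 mm further
- strap: flat aluminium strap with two holes, 120 x 36 x 8 mm, lying between and behind the two stands; origin under its middle, x along it; leave it alone
- steel_block: plain steel block 76 x 50 x 25 mm at the left; origin under its middle; leave it alone
- collar: dark steel collar, 64 mm across and 30 mm high, at the right; origin under its middle; leave it alone
- brush: bench brush lying at the left; x along it, handle to -x; leave it alone
- wrench: steel wrench lying at the right; x along it, handle to -x; leave it alone
There are look-alikes about, which are no part of the job. What is shaped like the bracket but blue is not meant. Leave any green look-alike of the fixture alone.

How it is judged:
By the outcome, as a careful person would: the job done as asked, in the order asked, and still so for the second after the job is handed in, with the robot touching nothing.
It also fails if it takes over 72 s, if anything falls off the work surface, if the arm or the gripper's body presses on something with over 40 N, if the wrist force passes 120 N, or if a joint passes its speed limit or range.

## Working session

There is one attempt and no reset: what is moved stays moved. The work goes in short steps, Python scripts to look and compute and a tool call to move; the robot and the scene stay as the last step left them, time stands still between calls to the robot, and variables do not carry over. Pictures are saved under pics/ and viewed, at most 10 in all, crops included, and the job is handed in when it is done.

Besides the shell and the picture viewer there is one more tool, called after ">>>" in YAML: its name, and indented under it one key for each argument. jog_arm: Moves the arm, as the interface text tells. Shift numbers are shares of 50 cm and turn numbers shares of 1.5 rad, none past 1 either way. Its arguments: {"type":"object","properties":{"motion":{"type":"string"}},"required":["motion"]}

```bash
mkdir -p pics; ls; python3 - <<'E'
from plant import *
import cv2,numpy as np
s=state();print(s['time'],s['tool_pos'],s['tool_rot'],s['gripper_width'])
for c in('scene','top'):
    f=grab_frame(c);cv2.imwrite(f'pics/{c}0.png',f['color'][:,:,::-1]);np.savez(f'{c}0.npz',**f)
    for t in('bracket','plain_face','holed_face','hole','fixture','bar_face','stand','peg_root','peg_tip'):
        for d in place_of(c,t)[:3]:print(c,t,np.round(d['at'],4),round(d['p'],2))
    for t in('bracket','fixture','stand'):
        for d in cut_out(c,t)[:3]:
            v,u=np.nonzero(d['pixels']);print(c,t,'px',u.mean().round(),v.mean().round(),len(u),round(d['p'],2))
E
```

```text
pics
0.0 [0.22325108 0.58309077 0.23003249] [-3.14714125e-04  1.81848204e-01  9.83326046e-01 -1.00938409e-03] 0.9980982542125577
scene bracket [ 0.5091 -0.047  -0.001 ] 0.93
scene bracket [ 0.3397 -0.2133 -0.0021] 0.62
scene plain_face [ 0.3809 -0.187   0.0326] 0.88
scene plain_face [ 0.4638 -0.0276  0.0294] 0.83
scene plain_face [ 0.404   0.3774 -0.0024] 0.54
scene holed_face [ 0.3658 -0.256   0.0279] 0.95
scene holed_face [ 0.5361 -0.0021  0.0309] 0.71
scene hole [ 0.3859 -0.2455  0.0479] 0.92
scene hole [0.5141 0.0011 0.0441] 0.66
scene hole [ 0.5111 -0.0474  0.    ] 0.15
scene fixture [ 0.6389 -0.1776  0.0016] 0.78
scene fixture [0.2669 0.1758 0.0035] 0.62
scene bar_face [0.2683 0.1756 0.0319] 0.71
scene bar_face [ 0.6394 -0.1766  0.0341] 0.62
scene bar_face [0.6498 0.2189 0.1603] 0.45
scene stand [ 0.5368 -0.0019  0.0311] 0.67
scene stand [6.534e-01 2.175e-01 2.000e-04] 0.6
scene peg_root [0.6508 0.2186 0.1583] 0.8
scene peg_tip [0.6222 0.2149 0.1671] 0.88
scene bracket px 278.0 229.0 472 0.84
scene bracket px 204.0 230.0 648 0.61
scene bracket px 409.0 200.0 473 0.55
scene fixt
[... 382 characters left out ...]
ed_face [ 0.3674 -0.2604  0.0281] 0.54
top hole [0.5127 0.0024 0.0437] 0.77
top hole [ 0.3859 -0.2438  0.0477] 0.74
top fixture [ 0.6415 -0.1781  0.0035] 0.87
top fixture [ 0.2681  0.176  -0.0006] 0.58
top bar_face [0.2643 0.1764 0.0249] 0.78
top bar_face [ 0.6407 -0.1812  0.0323] 0.68
top stand [0.6523 0.2203 0.002 ] 0.74
top peg_root [0.6525 0.2162 0.1597] 0.65
top peg_root [ 0.6279 -0.4486 -0.0034] 0.28
top peg_tip [0.6232 0.2136 0.1697] 0.92
top bracket px 363.0 265.0 367 0.71
top bracket px 341.0 161.0 536 0.66
top bracket px 284.0 216.0 348 0.59
top fixture px 204.0 281.0 2356 0.9
top fixture px 337.0 148.0 2252 0.57
top fixture px 140.0 246.0 560 0.4
top stand px 199.0 137.0 1894 0.96
```

View pics/scene0.png

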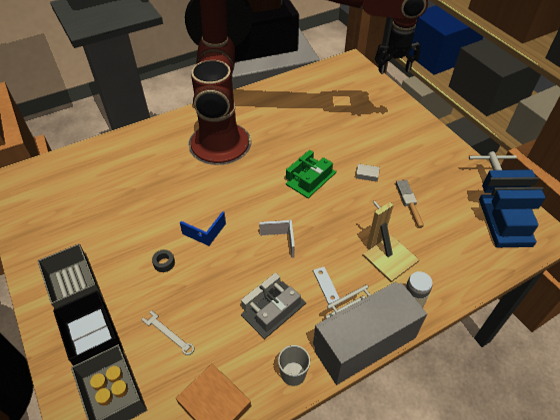

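View pics/top0.png

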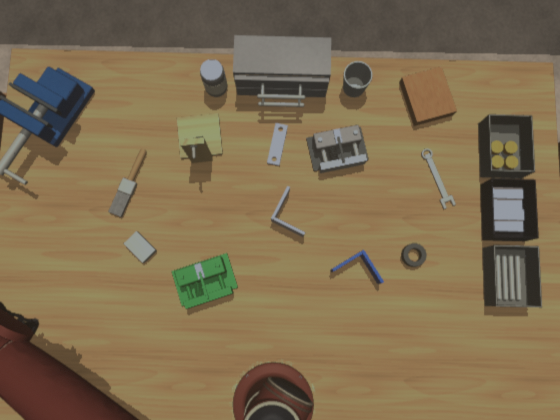

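The scene picture shows the bare-aluminium bracket at (278,232) and a blue bracket at (205,230). The grey fixture is at (272,302) and the green one at (310,172). The stand is at (385,240) with its peg facing the robot. In the top picture the same things are at bracket (287,213), blue (362,265), fixture (338,148), green (205,281) and stand (198,140). I mean the aluminium bracket because it is sanded and not blue, and the grey fixture because the green one is a look-alike. I'll confirm both in a crop.

```bash
cat > h.py <<'E'
import numpy as np,cv2
from scipy.optimize import least_squares
def cloud(f):
    K=f['intrinsics'];T=f['world_from_camera'];z=f['range_z'].astype(float)
    v,u=np.indices(z.shape)
    P=np.stack([(u-K[0,2])/K[0,0]*z,-(v-K[1,2])/K[1,1]*z,-z],-1)
    W=P@T[:3,:3].T+T[:3,3];W[z==0]=np.nan;return W
def near(W,c,r,z0,z1):
    m=(np.hypot(W[...,0]-c[0],W[...,1]-c[1])<r)&(W[...,2]>z0)&(W[...,2]<z1)
    return m
def fitL(p,x0):
    "bracket pose (x,y,yaw) from points on its top, x0 the guess"
    def res(q):
        c,s=np.cos(q[2]),np.sin(q[2]);d=p[:,:2]-q[:2]
        a=d@[c,s];b=d@[-s,c]
        d1=np.hypot(b+46e-3,np.maximum(abs(a)-.05,0));d2=np.hypot(a+46e-3,np.maximum(abs(b)-.05,0))
        return np.minimum(d1,d2)
    r=least_squares(res,x0,loss='soft_l1',f_scale=.003);return r.x,np.sqrt(np.mean(r.fun**2))
def pose(s):
    w,x,y,z=s['tool_rot'];from scipy.spatial.transform import Rotation as R
    return np.array(s['tool_pos']),R.from_quat([x,y,z,w])
def go(x,y,z,yaw):
    "row numbers from the measured pose to TCP x,y,z, pointing down, tool y at yaw degrees"
    from plant import state
    from scipy.spatial.transform import Rotation as R
    s=state();p,r=pose(s);a=np.radians(yaw)
    Y=np.array([np.cos(a),np.sin(a),0]);Z=np.array([0,0,-1.]);X=np.cross(Y,Z)
    d=r.as_matrix().T@(np.array([x,y,z])-p)
    t=(r.inv()*R.from_matrix(np.stack([X,Y,Z],1))).as_rotvec()
    print('t',s['time'],'p',np.round(p,4),'yaw',np.degrees(np.arctan2(*r.as_matrix()[1::-1,1])).round(2),'F',np.round(s['contact_force'],1),'w',round(s['gripper_width'],3))
    print('shift',np.round(d/.5,4),'turn',np.round(t/1.5,4))
E
python3 - <<'E'
from h import *
F={c:dict(np.load(f'{c}0.npz')) for c in('scene','top')}
for c,f in F.items():
    W=cloud(f);print(c,'cam',f['world_from_camera'][:3,3].round(2))
    m=near(W,(.51,-.047),.09,.052,.068);p=W[m]
    print(' brk',len(p),np.percentile(p[:,2],[5,50,95]).round(4),fitL(p,[.509,-.047,np.radians(-113)]))
    p=W[near(W,(.64,-.178),.1,.045,.062)&(W[...,0]<.67)]
    for ph in (6,8,10):
        a=np.radians(ph);u=(p[:,:2]-[.64,-.178])@[np.cos(a),np.sin(a)];print(' bar',ph,len(p),np.histogram(u,np.arange(-.03,.05,.004))[0])
    p=W[near(W,(.65,.217),.06,.172,.185)]
    if len(p)>5:
        print(' board top',len(p),p.mean(0).round(4),cv2.minAreaRect((p[:,:2]*1000).astype('f4')))
    p=W[near(W,(.63,.215),.035,.155,.18)&(W[...,0]<.645)]
    if len(p):print(' peg',len(p),p.mean(0).round(4),p.min(0).round(4))
f=F['scene']['color'][190:345,190:400,::-1];g=F['top']['color'][115:290,255:395,::-1]
o=np.zeros((600,800,3),'u1');a=cv2.resize(f,(420,310),interpolation=2);o[:310,:420]=a;b=cv2.resize(g,(378,472),interpolation=2);o[:472,422:800]=b
cv2.imwrite('pics/crop.png',o)
E
```

```text
scene cam [ 1.3  -0.48  1.26]
 brk 198 [0.053  0.0612 0.0658] (array([ 0.51328925, -0.0489003 , -2.01413409]), np.float64(0.0028917677302042148))
 bar 6 325 [ 0  0  0  0  0  0 13 21 34 44 58 65 43 37  6  4  0  0  0]
 bar 8 325 [ 0  0  0  0  0  0  6 22 33 48 61 62 63 21  4  5  0  0  0]
 bar 10 325 [ 0  0  0  0  0  0  1 18 43 53 55 59 68 19  2  7  0  0  0]
 board top 123 [0.6615 0.218  0.1788] ((659.7625122070312, 219.37074279785156), (51.635498046875, 55.268768310546875), 54.03244400024414)
 peg 26 [0.633  0.2155 0.1703] [0.6204 0.2107 0.1622]
top cam [ 0.28 -0.01  1.47]
 brk 220 [0.0548 0.0598 0.065 ] (array([ 0.5144585 , -0.04807783, -2.00924398]), np.float64(0.0023794501269508864))
 bar 6 343 [ 0  0  0  0  0  0  5 25 43 53 67 66 47 28  6  3  0  0  0]
 bar 8 343 [ 0  0  0  0  0  0  0 17 43 67 69 68 48 23  5  3  0  0  0]
 bar 10 343 [ 0  0  0  0  0  0  0  8 46 73 65 71 53 19  4  4  0  0  0]
 board top 169 [0.6623 0.2194 0.1779] ((662.1925659179688, 220.60052490234375), (51.804725646972656, 52.25874328613281), 55.697486877441406)
 peg 26 [0.6333 0.2153 0.1697] [0.6238 0.2105 0.1645]
```

View pics/crop.png

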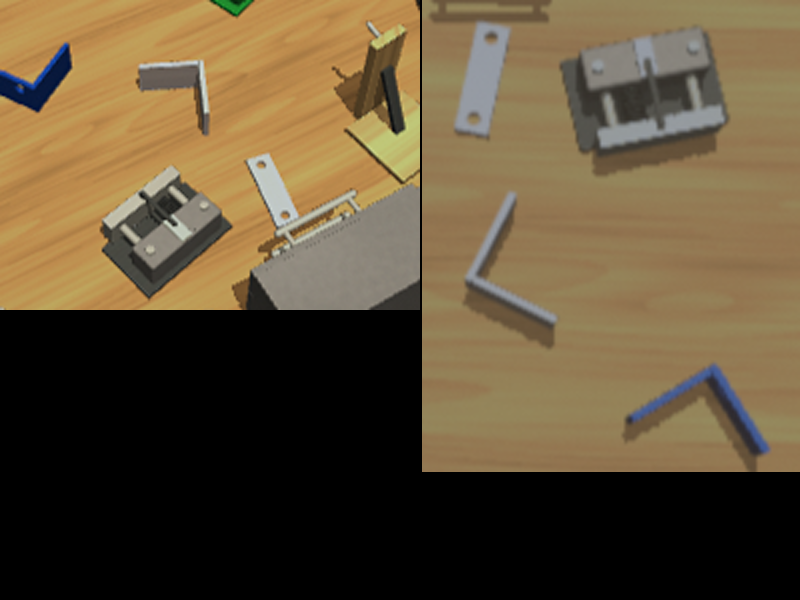

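The crop confirms both. The bare-aluminium bracket is at crop (175,85) in the scene part and (480,270) in the top part. Its leg facing the scene camera has no hole, so the holed leg is the one running up-right in the top view, which fits the networks. The grey fixture has its bar on the robot's side at crop (660,125). The blue bracket is separate.

```bash
python3 -c "
from h import *
go(.544,-.012,.22,64.7)"
```

```text
t 1.3 p [0.2236 0.5836 0.2313] yaw 69.04 F [-0.1 -0.3  0.4] w 0.998
shift [-1.0246 -0.8832  0.0226] turn [ 0.     -0.      0.0505]
```

>>> jog_arm:
  motion: "100 -0.9 -0.776 0.02 0 0 0.05;100 -0.9 -0.776 0.02 0 0 0.05;100 -0.9 -0.776 0.02 0 0 0.05;100 -0.9 -0.776 0.02 0 0 0.05;100 -0.9 -0.776 0.02 0 0 0.05"

```text
time: 1.92
tool_pos: [0.3722, 0.3067, 0.2263]
tool_rot: [0.0, 0.218, 0.976, 0.0]
contact_force: [-0.0, -0.4, 0.2]
gripper_width: 1.003
grasp_force: 0.0
```

```bash
python3 -c "
from h import *
go(.544,-.012,.22,64.7)"
```

```text
t 1.925 p [0.3722 0.3067 0.2263] yaw 64.77 F [-0.  -0.4  0.2] w 1.003
shift [-0.5825 -0.4302  0.0127] turn [0.0005 0.0005 0.0008]
```

>>> jog_arm:
  motion: "100 -0.58 -0.43 0.013 0 0 0;100 -0.58 -0.43 0.013 0 0 0;100 -0.58 -0.43 0.013 0 0 0;100 -0.58 -0.43 0.013 0 0 0;100 -0.58 -0.43 0.013 0 0 0"

```text
time: 2.55
tool_pos: [0.5199, 0.0311, 0.2208]
tool_rot: [0.001, 0.219, 0.976, 0.0]
contact_force: [1.1, 1.7, 0.3]
gripper_width: 1.002
grasp_force: 0.0
```

```bash
python3 - <<'E'
from h import *
from plant import *
go(.544,-.012,.2,64.7)
f=grab_frame('wrist');np.savez('w1.npz',**f);cv2.imwrite('pics/w1.png',f['color'][:,:,::-1])
W=cloud(f);print('cam',f['world_from_camera'].round(3).tolist())
p=W[near(W,(.514,-.048),.09,.054,.067)];print(len(p))
if len(p)>30:print(np.percentile(p[:,2],[5,50,95]).round(4),fitL(p,[.514,-.048,-2.01]))
for t in('bracket','hole','plain_face','holed_face','bar_face'):
    for d in place_of('wrist',t)[:2]:print(t,np.round(d['at'],4),round(d['p'],2))
E
```

```text
t 2.55 p [0.5199 0.0311 0.2208] yaw 64.73 F [1.1 1.7 0.3] w 1.002
shift [-0.0803 -0.0573  0.0416] turn [0.0004 0.0006 0.0003]
cam [[0.427, -0.863, -0.271, 0.449], [0.904, 0.407, 0.126, 0.062], [0.002, -0.299, 0.954, 0.363], [0.0, 0.0, 0.0, 1.0]]
1377
[0.0579 0.0596 0.0608] (array([ 0.51003692, -0.04821866, -2.01056578]), np.float64(0.0024388641129538297))
bracket [ 0.3408 -0.2158 -0.0029] 0.61
hole [ 0.3877 -0.2397  0.0446] 0.86
hole [0.5083 0.     0.045 ] 0.57
plain_face [ 0.383  -0.1887  0.0321] 0.69
plain_face [ 0.4667 -0.024   0.0278] 0.62
holed_face [0.535  0.0039 0.0258] 0.89
bar_face [ 0.6434 -0.1752  0.032 ] 0.76
bar_face [0.7111 0.0079 0.0028] 0.34
```

View pics/w1.png

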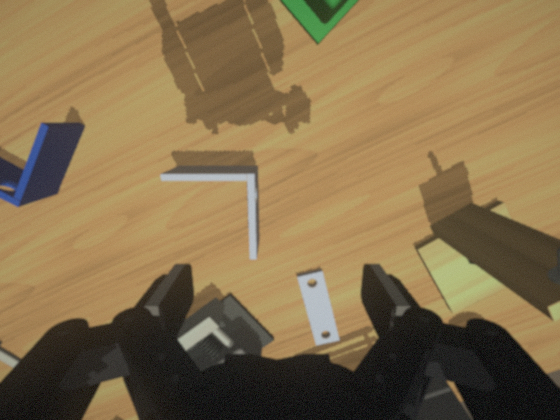

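The wrist picture shows the bracket's corner at (253,178), the plain leg reaching to (162,177) and the holed leg to (253,258). The fit to its top is 59.6 mm high, which is right.

```bash
python3 -c "
from h import *
go(.5415,-.0118,.12,64.8);go(.5415,-.0118,.024,64.8)"
```

```text
t 2.85 p [0.5188 0.0338 0.2204] yaw 64.78 F [ 0.3 -0.5 -1.5] w 1.001
shift [-0.0799 -0.0631  0.2007] turn [ 0.0001 -0.0003 -0.0002]
t 2.85 p [0.5188 0.0338 0.2204] yaw 64.78 F [ 0.3 -0.5 -1.5] w 1.001
shift [-0.08   -0.0632  0.3927] turn [ 0.0001 -0.0003 -0.0002]
```

>>> jog_arm:
  motion: "100 -0.08 -0.063 0.05 0 0 0;100 -0.08 -0.063 0.16 0 0 0;100 -0.08 -0.063 0.28 0 0 0;100 -0.08 -0.063 0.36 0 0 0;100 -0.08 -0.063 0.392 0 0 0"

```text
time: 3.48
tool_pos: [0.5395, -0.0106, 0.0217]
tool_rot: [-0.002, 0.217, 0.976, -0.0]
contact_force: [0.2, 0.3, 0.1]
gripper_width: 1.001
grasp_force: 0.0
```

>>> jog_arm:
  motion: "0 0 0 0 0 0 0;0 0 0 0 0 0 0;0 0 0 0 0 0 0;0 0 0 0 0 0 0;0 0 0 0 0 0 0"

```text
time: 4.1
tool_pos: [0.543, -0.0125, 0.0258]
tool_rot: [0.001, 0.219, 0.976, 0.0]
contact_force: [0.7, 1.3, 4.2]
gripper_width: 0.083
grasp_force: 59.4
```

```bash
python3 -c "
from h import *
go(.5415,-.0118,.124,64.8)"
```

```text
t 4.1 p [ 0.543  -0.0125  0.0258] yaw 64.73 F [0.7 1.3 4.2] w 0.083
shift [ 0.003   0.0002 -0.1964] turn [ 0.0007  0.0015 -0.0008]
```

>>> jog_arm:
  motion: "0 0 0 -0.12 0 0 0;0 -0.02 -0.08 -0.2 0 0 0.12;0 -0.05 -0.2 -0.24 0 0 0.24;0 -0.08 -0.3 -0.24 0 0 0.36;0 -0.1 -0.41 -0.24 0 0 0.48"

```text
time: 4.72
tool_pos: [0.4989, -0.2208, 0.1442]
tool_rot: [0.0, 0.551, 0.835, -0.0]
contact_force: [1.1, -0.3, -4.2]
gripper_width: 0.084
grasp_force: 60.2
```

>>> jog_arm:
  motion: "0 0 0 0 0 0 0.12;0 0 0 0 0 0 0.24;0 0 0 0 0 0 0.36;0 0 0 0 0 0 0.48;0 0 0 0 0 0 0.6"

```text
time: 5.35
tool_pos: [0.4987, -0.219, 0.1431]
tool_rot: [-0.001, 0.859, 0.512, -0.001]
contact_force: [0.6, -0.1, -2.9]
gripper_width: 0.086
grasp_force: 60.2
```

>>> jog_arm:
  motion: "0 0 0 0 0 0 0.12;0 0 0 0 0 0 0.24;0 0 0 0 0 0 0.36;0 0 0 0 0 0 0.48;0 0 0 0 0 0 0.6"

```text
time: 5.98
tool_pos: [0.4986, -0.2189, 0.143]
tool_rot: [-0.001, 0.996, 0.087, -0.001]
contact_force: [-0.1, -0.0, -2.9]
gripper_width: 0.088
grasp_force: 60.2
```

```bash
python3 - <<'E'
from h import *
from plant import *
go(.50,-.22,.145,-81)
f=grab_frame('wrist');f=grab_frame('wrist');np.savez('w2.npz',**f);cv2.imwrite('pics/w2.png',f['color'][:,:,::-1])
go(.50,-.22,.145,-81)
W=cloud(f)
for t in('bracket','hole','plain_face','holed_face','bar_face','fixture'):
    for d in place_of('wrist',t)[:2]:print(t,np.round(d['at'],4),round(d['p'],2))
m=near(W,(.64,-.178),.11,.045,.064);p=W[m];print(len(p))
print(np.histogram(p[:,2],np.arange(.044,.066,.002)))
for ph in (6,8,9,10,12):
    a=np.radians(ph);u=(p[:,:2]-[.64,-.178])@[np.cos(a),np.sin(a)];print(ph,np.histogram(u,np.arange(-.03,.09,.003))[0])
E
```

```text
t 5.975 p [ 0.4986 -0.2189  0.143 ] yaw -79.98 F [-0.1 -0.  -2.9] w 0.088
shift [ 0.0023  0.0027 -0.004 ] turn [-0.0009  0.0016  0.0118]
t 6.075 p [ 0.4987 -0.2189  0.1432] yaw -79.63 F [-0.7 -0.1 -3.1] w 0.084
shift [ 0.0021  0.0026 -0.0037] turn [-0.0008  0.0014  0.016 ]
hole [ 0.5302 -0.2174  0.1625] 0.91
hole [ 0.622  -0.4484  0.0014] 0.73
plain_face [ 0.5512 -0.1616  0.1449] 0.93
plain_face [ 0.3846 -0.1864  0.0281] 0.7
holed_face [ 0.3719 -0.2554  0.0299] 0.83
bar_face [ 0.6422 -0.1745  0.0312] 0.57
bar_face [ 0.5532 -0.1625  0.144 ] 0.25
fixture [ 0.6443 -0.1759 -0.0011] 0.96
3155
(array([  83,  184,  176,  172,  576, 1838,  126,    0,    0,    0,    0]), array([0.044, 0.046, 0.048, 0.05 , 0.052, 0.054, 0.056, 0.058, 0.06 ,
       0.062, 0.064, 0.066]))
6 [  0   0   0   0   0   0   0 132 360 541 709 724 550 139   0   0   0   0
   0   0   0   0   0   0   0   0   0   0   0   0   0   0   0   0   0   0
   0   0   0]
8 [   0    0    0    0    0    0    0    0  289  559  796 1017  487    7
    0    0    0    0    0    0    0    0    0    0    0    0    0    0
    0    0    0    0    0    0    0    0    0    0    0]
9 [   0    0    0    0    0    0    0    0  180  576  857 1097  445    0
    0    0    0    0    0    0    0    0    0    0    0    0    0    0
    0    0    0    0    0    0    0    0    0    0    0]
10 [   0    0    0    0    0    0    0    0   55  614  955 1108  423    0
    0    0    0    0    0    0    0    0    0    0    0    0    0    0
    0    0    0    0    0    0    0    0    0    0    0]
12 [   0    0    0    0    0    0    0    0    0  438 1332  909  457   19
    0    0    0    0    0    0    0    0    0    0    0    0    0    0
    0    0    0    0    0    0    0    0    0    0    0]
```

View pics/w2.png

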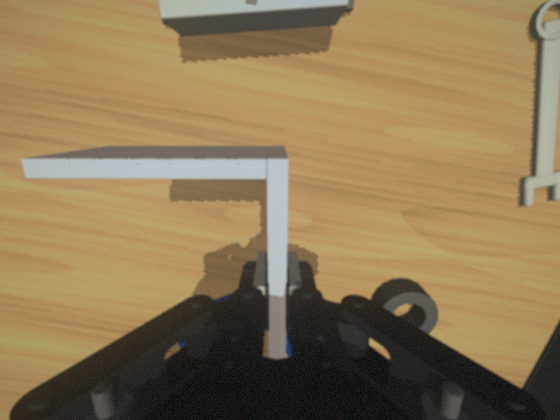

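The wrist picture shows the bar's top edge from (162,17) to (352,8) with its dark front face below. The held bracket's corner is at (280,160), and the plain leg runs left to (25,168), parallel to the bar within a few degrees.

```bash
python3 - <<'E'
from h import *
f=dict(np.load('w2.npz'));W=cloud(f)
q=W[near(W,(.64,-.178),.09,.018,.050)]
m=q[:,0]<.68;q=q[m]
A=q[:,:2]
for k in range(4):
    c=A.mean(0);_,_,V=np.linalg.svd(A-c,full_matrices=False);n=V[1]*np.sign(V[1,0]);r=(A-c)@n
    print(len(A),'front c',c.round(4),'yaw',np.degrees(np.arctan2(n[1],n[0])).round(2),'rms',r.std().round(4));A=A[abs(r)<max(2*r.std(),.001)]
t=W[near(W,(.64,-.178),.12,.052,.058)];e=np.array([-n[1],n[0]])
s=(t[:,:2]-c)@e;d=(t[:,:2]-c)@n;lo,hi=np.percentile(s,[.5,99.5]);print('top ends',lo,hi,hi-lo,'d',np.percentile(d,[1,50,99]).round(4))
s2=(A-c)@e;print('front ends',s2.min(),s2.max())
print('bar mid',(c+e*(lo+hi)/2).round(4))
P=W[near(W,(.54,-.19),.12,.165,.2)];print(len(P),np.percentile(P[:,2],[5,50,95]).round(4))
z=np.median(P[:,2]);P=P[abs(P[:,2]-z)<.004]
b,e2=fitL(P,[.50,-.172,np.radians(100)]);print('bracket',b[:2].round(4),np.degrees(b[2]).round(2),e2)
a=b[2];dd=np.array([.4987,-.2189])-b[:2];print('TCP in bracket',dd@[np.cos(a),np.sin(a)],dd@[-np.sin(a),np.cos(a)])
E
```

```text
2398 front c [ 0.6407 -0.1794] yaw 13.41 rms 0.0002
2398 front c [ 0.6407 -0.1794] yaw 13.41 rms 0.0002
2398 front c [ 0.6407 -0.1794] yaw 13.41 rms 0.0002
2398 front c [ 0.6407 -0.1794] yaw 13.41 rms 0.0002
top ends -0.0627023162233882 0.0645801566589079 0.1272824728822961 d [-0.0004  0.0031  0.01  ]
front ends -0.06402780412084494 0.0652744215256068
bar mid [ 0.6404 -0.1785]
17314 [0.1717 0.1775 0.1992]
bracket [ 0.5031 -0.1727] 99.78 0.00276829231490616
TCP in bracket -0.04475871199929228 0.012198441046500091
```

```bash
python3 -c "
from h import *
go(.5615,-.2448,.028,-76.6)"
```

```text
t 6.375 p [ 0.4995 -0.2192  0.1442] yaw -79.57 F [ 0.  -0.3 -3.2] w 0.085
shift [0.1128 0.0729 0.2324] turn [-0.0001  0.0003 -0.0346]
```

>>> jog_arm:
  motion: "0 0.06 0.04 0.08 0 0 -0.035;0 0.11 0.07 0.16 0 0 -0.035;0 0.113 0.073 0.22 0 0 -0.035;0 0.113 0.073 0.232 0 0 -0.035;0 0.113 0.073 0.232 0 0 -0.035"

```text
time: 7.0
tool_pos: [0.5619, -0.2451, 0.0289]
tool_rot: [0.0, 0.993, 0.117, 0.0]
contact_force: [1.2, 0.1, -1.9]
gripper_width: 0.083
grasp_force: 60.1
```

```bash
cat >> h.py <<'E'
def plane(q,it=4):
    A=q[:,:2]
    for k in range(it):
        c=np.median(A,0) if k==0 else A.mean(0);_,_,V=np.linalg.svd(A-A.mean(0),full_matrices=False);n=V[1]*np.sign(V[1,0]);r=(A-A.mean(0))@n
        A=A[abs(r)<max(2*r.std(),.0008)]
    e=np.array([-n[1],n[0]]);s=A@e;lo,hi=s.min(),s.max();d=A.mean(0)@n
    return dict(n=len(A),yaw=np.degrees(np.arctan2(n[1],n[0])).round(2),d=d.round(4),lo=lo.round(4),hi=hi.round(4),mid=(n*d+e*(lo+hi)/2).round(4),rms=((A-A.mean(0))@n).std().round(5))
E
python3 - <<'E'
from h import *
from plant import *
f=grab_frame('wrist');f=grab_frame('wrist');np.savez('w3.npz',**f)
go(.5615,-.2448,.028,-76.6)
W=cloud(f);F=np.array([.6405,-.1787]);a=np.radians(13.4)
u=(W[...,:2]-F)@[np.cos(a),np.sin(a)];v=(W[...,:2]-F)@[-np.sin(a),np.cos(a)];z=W[...,2]
print(np.histogram(u[(abs(v)<.1)&(z>.015)&(z<.05)],np.arange(-.06,.03,.005)))
print('bar',plane(W[(abs(u)<.012)&(abs(v)<.08)&(z>.015)&(z<.05)]))
print('brk',plane(W[(abs(u+.03)<.01)&(abs(v)<.08)&(z>.01)&(z<.056)]))
E
```

```text
t 7.1 p [ 0.5627 -0.2455  0.0303] yaw -76.62 F [ 0.3 -0.3 -2.4] w 0.084
shift [-0.0021 -0.0019  0.0045] turn [ 0.0014 -0.0015 -0.0003]
(array([   0,    0,    0,    0,    0,    2, 1488,    0,    0,    0,    0,
       3005,   19,    0,    0,    0,  164]), array([-6.00000000e-02, -5.50000000e-02, -5.00000000e-02, -4.50000000e-02,
       -4.00000000e-02, -3.50000000e-02, -3.00000000e-02, -2.50000000e-02,
       -2.00000000e-02, -1.50000000e-02, -1.00000000e-02, -5.00000000e-03,
       -2.77555756e-17,  5.00000000e-03,  1.00000000e-02,  1.50000000e-02,
        2.00000000e-02,  2.50000000e-02]))
bar {'n': 3024, 'yaw': np.float64(13.42), 'd': np.float64(0.5813), 'lo': np.float64(-0.3871), 'hi': np.float64(-0.2585), 'mid': array([ 0.6404, -0.1791]), 'rms': np.float64(8e-05)}
brk {'n': 2106, 'yaw': np.float64(13.33), 'd': np.float64(0.5524), 'lo': np.float64(-0.3734), 'hi': np.float64(-0.2741), 'mid': array([ 0.6122, -0.1876]), 'rms': np.float64(8e-05)}
```

The bracket's face and the bar are parallel within 0.1°. The gap is 28.9 mm and the bracket is 1 mm off centre.

>>> jog_arm:
  motion: "0 0.02 -0.002 0.004 0 0 0;0 0.04 -0.002 0.004 0 0 0;0 0.055 -0.002 0.004 0 0 0;0 0.07 -0.002 0.004 0 0 0;0 0.084 -0.002 0.004 0 0 0"

```text
time: 7.72
tool_pos: [0.6019, -0.2344, 0.0263]
tool_rot: [-0.0, 0.993, 0.117, -0.001]
contact_force: [-6.8, -2.2, 1.4]
gripper_width: 0.086
grasp_force: 60.9
```

>>> jog_arm:
  motion: "0 0.003 0 0 0 0 0;0 0.006 0 0 0 0 0;0 0.007 0 0 0 0 0;0 0.007 0 0 0 0 0;0 0.007 0 0 0 0 0"

```text
time: 8.35
tool_pos: [0.6026, -0.2343, 0.0262]
tool_rot: [-0.0, 0.993, 0.117, -0.004]
contact_force: [-14.4, -2.5, 6.0]
gripper_width: 0.084
grasp_force: 61.6
```

```bash
cat > meas.py <<'E'
from h import *
from plant import *
f=grab_frame('wrist');go(.64,-.179,.03,-76.6)
W=cloud(f);F=np.array([.6405,-.179]);a=np.radians(13.4)
u=(W[...,:2]-F)@[np.cos(a),np.sin(a)];v=(W[...,:2]-F)@[-np.sin(a),np.cos(a)];z=W[...,2]
b=(abs(v)<.066)&(abs(v)>.053)&(z>.015)&(z<.05)&(u>-.01)&(u<.025)
print('bar u (ends)',b.sum(),np.median(u[b&(v>0)]).round(4) if (b&(v>0)).any() else None,np.median(u[b&(v<0)]).round(4) if (b&(v<0)).any() else None)
T=(abs(v)<.08)&(z>.052)&(z<.0575)&(u<.035);T2=(abs(v)<.08)&(z>.0585)&(z<.068)&(u<.03)
print('bar top',T.sum(),np.percentile(u[T],[2,98]).round(4),'brk top u',np.percentile(u[T2],[50,98]).round(4),'v',np.percentile(v[T2&(u>-.012+np.percentile(u[T2],98))],[.5,99.5]).round(4),'z',np.median(z[T2]).round(4))
E
python3 meas.py
```

```text
t 8.4 p [ 0.6026 -0.2344  0.0262] yaw -76.61 F [-13.9  -2.4   5.1] w 0.086
shift [ 0.0983 -0.0904 -0.0082] turn [-0.001   0.0057 -0.0001]
bar u (ends) 0 None None
bar top 17593 [0.0119 0.0317] brk top u [0.0059 0.027 ] v [-0.0038  0.003 ] z 0.0601
```

The TCP has gone about 12.5 mm past contact, which matches the base's front edge. The bracket's lower edge is butting on the base, so it has to be held higher than the base. I'll measure the base height.

```bash
python3 - <<'E'
from h import *
F=np.array([.6405,-.179]);a=np.radians(13.4)
for n in('top0','scene0'):
    W=cloud(dict(np.load(n+'.npz')));
    u=(W[...,:2]-F)@[np.cos(a),np.sin(a)];v=(W[...,:2]-F)@[-np.sin(a),np.cos(a)];z=W[...,2]
    m=(abs(v)>.069)&(abs(v)<.077)&(u>.02)&(u<.10);print(n,m.sum(),np.percentile(z[m],[10,25,50,75,90]).round(4))
    m=(abs(v)<.06)&(u>-.08)&(u<-.03);print('bench',np.percentile(z[m],[10,50,90]).round(4))
E
python3 -c "
from h import *
go(.5982,-.2354,.0355,-76.6)"
```

```text
top0 118 [0.0048 0.0063 0.0079 0.0104 0.0123]
bench [-0.0039  0.0002  0.0046]
scene0 94 [0.0072 0.0085 0.0106 0.0127 0.0141]
bench [-0.0009  0.0025  0.006 ]
t 8.4 p [ 0.6026 -0.2344  0.0262] yaw -76.61 F [-13.9  -2.4   5.1] w 0.086
shift [-0.0092 -0.     -0.0184] turn [-0.001   0.0057 -0.0001]
```

>>> jog_arm:
  motion: "0 -0.03 0 0 0 0 0;0 -0.06 0 -0.01 0 0 0;0 -0.07 0 -0.022 0 0 0;0 -0.07 0 -0.022 0 0 0;0 -0.07 0 -0.022 0 0 0"

```text
time: 9.02
tool_pos: [0.5723, -0.2416, 0.0379]
tool_rot: [0.0, 0.993, 0.116, 0.001]
contact_force: [-0.2, -0.5, -2.0]
gripper_width: 0.088
grasp_force: 60.3
```

```bash
cat > gap.py <<'E'
from h import *
from plant import *
f=grab_frame('wrist');f=grab_frame('wrist')
go(.5615,-.2448,.0365,-76.6)
W=cloud(f);F=np.array([.6405,-.1787]);a=np.radians(13.4)
u=(W[...,:2]-F)@[np.cos(a),np.sin(a)];v=(W[...,:2]-F)@[-np.sin(a),np.cos(a)];z=W[...,2]
print('bar',plane(W[(abs(u)<.006)&(abs(v)<.08)&(z>.015)&(z<.05)]))
g=(abs(v)<.08)&(z>.014)&(z<.064)&(u<-.008)&(u>-.06);h=np.histogram(u[g],np.arange(-.06,-.006,.002));k=h[1][h[0].argmax()]+.001
b=(abs(u-k)<.004)&(abs(v)<.08)&(z>.006);print('u',k,'brk',plane(W[b&(z<.064)]),'z range',np.percentile(z[b],[0.2,99.8]).round(4))
l,hh=z[b&(z<.035)],z[b&(z>.045)];print('u low/high',u[b&(z<.03)].mean().round(4),u[b&(z>.05)&(z<.064)].mean().round(4))
E
python3 gap.py
```

```text
t 9.125 p [ 0.5721 -0.2414  0.0374] yaw -76.62 F [ 0.8  0.3 -3. ] w 0.083
shift [-0.0222  0.0016  0.0019] turn [ 0.0001 -0.0002 -0.0002]
bar {'n': 796, 'yaw': np.float64(13.42), 'd': np.float64(0.5813), 'lo': np.float64(-0.3862), 'hi': np.float64(-0.2582), 'mid': array([ 0.6402, -0.1785]), 'rms': np.float64(3e-05)}
u -0.01899999999999996 brk {'n': 2143, 'yaw': np.float64(13.34), 'd': np.float64(0.5628), 'lo': np.float64(-0.372), 'hi': np.float64(-0.2728), 'mid': array([ 0.622 , -0.1838]), 'rms': np.float64(8e-05)} z range [0.0174 0.0732]
u low/high -0.0192 -0.0192
```

>>> jog_arm:
  motion: "0 0.02 0 0 0 0 0;0 0.035 0 0 0 0 0;0 0.05 0 0 0 0 0;0 0.062 0 0 0 0 0;0 0.071 0 0 0 0 0"

```text
time: 9.75
tool_pos: [0.6055, -0.2336, 0.0374]
tool_rot: [-0.0, 0.993, 0.117, -0.002]
contact_force: [-16.0, -4.4, 4.9]
gripper_width: 0.083
grasp_force: 61.4
```

>>> jog_arm:
  motion: "0 0.003 0 0 0 0 0;0 0.005 0 0 0 0 0;0 0.005 0 0 0 0 0;0 0.005 0 0 0 0 0;0 0.005 0 0 0 0 0"

```text
time: 10.38
tool_pos: [0.6054, -0.2337, 0.0375]
tool_rot: [-0.0, 0.993, 0.117, -0.005]
contact_force: [-17.5, -2.8, 7.3]
gripper_width: 0.086
grasp_force: 61.9
```

```bash
python3 meas.py
```

```text
t 10.425 p [ 0.6055 -0.2337  0.0375] yaw -76.6 F [-16.3  -2.2   7.9] w 0.085
shift [ 0.0926 -0.0904  0.0143] turn [-0.001   0.0059 -0.    ]
bar u (ends) 0 None None
bar top 15277 [0.0148 0.0344] brk top u [0.0149 0.0293] v [-0.0036  0.0031] z 0.0642
```

The force rose from 14.5 N to 16.5 N with no further travel, and the advance is 15 mm past contact, so the bar is on its stop. I'll ease off slightly and hold.

>>> jog_arm:
  motion: "0 -0.003 0 0 0 0 0;0 -0.003 0 0 0 0 0;0 -0.003 0 0 0 0 0;0 -0.003 0 0 0 0 0;0 -0.003 0 0 0 0 0"

```text
time: 11.05
tool_pos: [0.6054, -0.2336, 0.0374]
tool_rot: [-0.0, 0.993, 0.117, -0.003]
contact_force: [-10.6, -2.6, 4.5]
gripper_width: 0.085
grasp_force: 61.1
```

>>> jog_arm:
  motion: "0 0 0 0 0 0 0;0 0 0 0 0 0 0;0 0 0 0 0 0 0;0 0 0 0 0 0 0;0 0 0 0 0 0 0"

```text
time: 11.68
tool_pos: [0.6054, -0.2336, 0.0374]
tool_rot: [-0.0, 0.993, 0.117, -0.003]
contact_force: [-10.9, -1.0, 3.0]
gripper_width: 0.086
grasp_force: 61.1
```

```bash
python3 - <<'E'
from h import *
from plant import *
go(.50,-.2592,.0375,-76.6)
f=grab_frame('wrist')
W=cloud(f);F=np.array([.6405,-.1787]);a=np.radians(13.4)
u=(W[...,:2]-F)@[np.cos(a),np.sin(a)];v=(W[...,:2]-F)@[-np.sin(a),np.cos(a)];z=W[...,2]
P=W[(abs(v)<.06)&(z>.066)&(z<.076)&(u<.03)&(u>-.02)];uu=(P[:,:2]-F)@[np.cos(a),np.sin(a)];vv=(P[:,:2]-F)@[-np.sin(a),np.cos(a)]
m=uu>.002
for lo in(-.05,-.03,0.,.02,.035):
    k=m&(vv>lo)&(vv<lo+.012);print(lo,k.sum(),np.percentile(uu[k],[2,98]).round(4) if k.sum()>5 else '')
E
```

```text
t 11.675 p [ 0.6054 -0.2336  0.0374] yaw -76.62 F [-10.9  -1.    3. ] w 0.086
shift [-0.2169  0.001   0.001 ] turn [-0.0007  0.0036 -0.0002]
-0.05 988 [0.0023 0.0149]
-0.03 731 [0.0069 0.0149]
0.0 771 [0.0069 0.027 ]
0.02 723 [0.007  0.0148]
0.035 727 [0.007  0.0148]
```

The face reads u = 14.9 mm along its whole width, so it is flat and the bar is fully home, held for over 1 s. Now I retreat, set the bracket down and regrip it.

>>> jog_arm:
  motion: "0 -0.05 0 0 0 0 0;0 -0.1 0 0 0 0 0;0 -0.15 0 0 0 0 0;0 -0.17 0 0.01 0 0 0;0 -0.17 0 0.01 0 0 0"

```text
time: 12.35
tool_pos: [0.5244, -0.2525, 0.0317]
tool_rot: [-0.0, 0.993, 0.116, -0.0]
contact_force: [-0.1, 0.0, -2.8]
gripper_width: 0.082
grasp_force: 60.2
```

```bash
python3 -c "
from h import *
go(.5245,-.253,.0262,-76.6)"
```

```text
t 12.35 p [ 0.5244 -0.2525  0.0317] yaw -76.67 F [-0.1  0.  -2.8] w 0.082
shift [0.     0.001  0.0111] turn [-0.0005  0.0001 -0.0008]
```

>>> jog_arm:
  motion: "0 0 0 0.006 0 0 0;0 0 0 0.011 0 0 0;0 0 0 0.011 0 0 0;60 0 0 0.011 0 0 0;60 0 0 0.011 0 0 0"

```text
time: 12.98
tool_pos: [0.5254, -0.2532, 0.0278]
tool_rot: [0.0, 0.993, 0.116, 0.001]
contact_force: [-0.4, -1.0, 0.6]
gripper_width: 0.502
grasp_force: 0.0
```

>>> jog_arm:
  motion: "100 0 0 0 0 0 0;100 0 0 -0.05 0 0 0;100 0 0 -0.15 0 0 0;100 0 0 -0.24 0 0 0;100 0 0 -0.26 0 0 0"

```text
time: 13.6
tool_pos: [0.5267, -0.2541, 0.1618]
tool_rot: [0.003, 0.993, 0.116, 0.003]
contact_force: [0.1, 1.1, -0.8]
gripper_width: 1.0
grasp_force: 0.0
```

```bash
python3 - <<'E'
from h import *
from plant import *
f=grab_frame('wrist');f=grab_frame('wrist');W=cloud(f)
p0,_=pose(state());
p=W[near(W,(.524,-.19),.1,.054,.066)];print(len(p),np.percentile(p[:,2],[5,50,95]))
b,e=fitL(p,[.5245,-.253+.058,np.radians(103.4)]) if 0 else fitL(p,[.5245+.0118*.9728-.046*.2317,-.253+.046*.9728+.0118*.2317,np.radians(103.4)])
print('brk',b[:2].round(4),np.degrees(b[2]).round(2),e)
c,s=np.cos(b[2]),np.sin(b[2]);g=b[:2]+[12e-3*c+46e-3*s,12e-3*s-46e-3*c];print('grip',g)
go(*g,.15,-180+np.degrees(b[2])-90)
E
```

```text
2119 [0.05859438 0.05969639 0.06081916]
brk [ 0.5261 -0.2056] 103.31 0.002256560695521899
grip [ 0.56811884 -0.18337517]
t 13.7 p [ 0.5253 -0.2533  0.1585] yaw -76.64 F [ 0.5  0.1 -0.1] w 1.001
shift [ 0.1155 -0.1162  0.017 ] turn [ 0.     -0.0023  1.0479]
```

>>> jog_arm:
  motion: "100 0.04 -0.04 0 0 0 0.12;100 0.08 -0.08 0 0 0 0.24;100 0.115 -0.116 0 0 0 0.36;100 0.115 -0.116 0 0 0 0.48;100 0.115 -0.116 0 0 0 0.6"

```text
time: 14.32
tool_pos: [0.5659, -0.182, 0.1537]
tool_rot: [-0.0, 0.944, -0.33, -0.002]
contact_force: [-0.8, 0.2, -0.1]
gripper_width: 0.994
grasp_force: 0.0
```

>>> jog_arm:
  motion: "100 0 0 0 0 0 0.12;100 0 0 0 0 0 0.24;100 0 0 0 0 0 0.36;100 0 0 0.05 0 0 0.446;100 0 0 0.1 0 0 0.446"

```text
time: 14.95
tool_pos: [0.5658, -0.1825, 0.1037]
tool_rot: [0.0, 0.785, -0.62, -0.002]
contact_force: [-1.0, 0.1, -0.8]
gripper_width: 1.005
grasp_force: 0.0
```

```bash
python3 -c "
from h import *
go(.5681,-.1834,.024,-166.7)"
```

```text
t 14.95 p [ 0.5658 -0.1825  0.1037] yaw -166.58 F [-1.   0.1 -0.8] w 1.005
shift [ 0.0033 -0.0045  0.1594] turn [0.0018 0.0015 0.0014]
```

>>> jog_arm:
  motion: "100 0.003 -0.004 0.06 0 0 0;100 0.003 -0.004 0.12 0 0 0;100 0.003 -0.004 0.158 0 0 0;100 0.003 -0.004 0.158 0 0 0;0 0.003 -0.004 0.158 0 0 0"

```text
time: 15.58
tool_pos: [0.57, -0.1843, 0.0286]
tool_rot: [-0.0, 0.785, -0.619, 0.001]
contact_force: [-0.5, 0.2, -0.1]
gripper_width: 0.817
grasp_force: 0.0
```

>>> jog_arm:
  motion: "0 0 0 0 0 0 0;0 0 0 0 0 0 0;0 0 0 0 0 0 0;0 0 0 0 0 0 0;0 0 0 0 0 0 0"

```text
time: 16.2
tool_pos: [0.5697, -0.1842, 0.0286]
tool_rot: [-0.0, 0.785, -0.619, 0.0]
contact_force: [-2.5, 0.8, 4.5]
gripper_width: 0.08
grasp_force: 59.4
```

```bash
python3 -c "
from h import *
F=np.array([.6404,-.1787]);a=np.radians(13.4);fx=np.array([np.cos(a),np.sin(a)]);fy=np.array([-fx[1],fx[0]])
t=F-fx*(.062+.04)+fy*.046;print(t)
go(*t,.10,-76.6)"
```

```text
[ 0.53051646 -0.1575906 ]
t 16.2 p [ 0.5697 -0.1842  0.0286] yaw -166.53 F [-2.5  0.8  4.5] w 0.08
shift [-0.07    0.0638 -0.1429] turn [ 0.0000e+00 -4.0000e-04 -1.0463e+00]
```

>>> jog_arm:
  motion: "0 0 0 -0.1 0 0 0;0 -0.03 0.03 -0.19 0 0 -0.12;0 -0.07 0.064 -0.2 0 0 -0.24;0 -0.07 0.064 -0.2 0 0 -0.36;0 -0.07 0.064 -0.2 0 0 -0.48"

```text
time: 16.82
tool_pos: [0.5291, -0.1567, 0.1266]
tool_rot: [-0.0, 0.954, -0.3, -0.001]
contact_force: [0.5, -0.4, -2.3]
gripper_width: 0.081
grasp_force: 59.5
```

>>> jog_arm:
  motion: "0 0 0 0 0 0 -0.12;0 0 0 0 0 0 -0.24;0 0 0 0 0 0 -0.36;0 0 0 0 0 0 -0.48;0 0 0 0 0 0 -0.565"

```text
time: 17.45
tool_pos: [0.5291, -0.1569, 0.1262]
tool_rot: [-0.001, 0.993, 0.118, -0.001]
contact_force: [-0.1, -0.7, -3.4]
gripper_width: 0.085
grasp_force: 59.5
```

```bash
python3 -c "
from h import *
go(.5305,-.1576,.0395,-76.6)"
```

```text
t 17.45 p [ 0.5291 -0.1569  0.1262] yaw -76.46 F [-0.1 -0.7 -3.4] w 0.085
shift [0.0028 0.0022 0.1734] turn [-0.0012  0.0015  0.0016]
```

>>> jog_arm:
  motion: "0 0.002 0.002 0.07 0 0 0.001;0 0.002 0.002 0.13 0 0 0.001;0 0.002 0.002 0.173 0 0 0.001;0 0.002 0.002 0.173 0 0 0.001;0 0.002 0.002 0.173 0 0 0.001"

```text
time: 18.08
tool_pos: [0.5315, -0.1583, 0.0417]
tool_rot: [0.0, 0.993, 0.115, 0.0]
contact_force: [0.8, 0.4, -2.6]
gripper_width: 0.083
grasp_force: 59.6
```

```bash
python3 gap.py
```

```text
t 18.175 p [ 0.5323 -0.1586  0.0428] yaw -76.81 F [ 0.3 -0.4 -2.6] w 0.082
shift [0.0175 0.1811 0.0129] turn [ 0.001  -0.0013 -0.0024]
bar {'n': 3823, 'yaw': np.float64(13.41), 'd': np.float64(0.5814), 'lo': np.float64(-0.3866), 'hi': np.float64(-0.2581), 'mid': array([ 0.6403, -0.1787]), 'rms': np.float64(0.00012)}
u -0.04299999999999998 brk {'n': 2195, 'yaw': np.float64(13.2), 'd': np.float64(0.5404), 'lo': np.float64(-0.3735), 'hi': np.float64(-0.2728), 'mid': array([ 0.5999, -0.1912]), 'rms': np.float64(0.00011)} z range [0.017  0.0752]
u low/high -0.0423 -0.0425
```

>>> jog_arm:
  motion: "0 0.03 -0.002 0.005 0 0 -0.002;0 0.055 -0.002 0.005 0 0 -0.002;0 0.075 -0.002 0.005 0 0 -0.002;0 0.092 -0.002 0.005 0 0 -0.002;0 0.105 -0.002 0.005 0 0 -0.002"

```text
time: 18.8
tool_pos: [0.5818, -0.1452, 0.0387]
tool_rot: [-0.0, 0.993, 0.117, -0.001]
contact_force: [-6.4, -2.3, -0.1]
gripper_width: 0.082
grasp_force: 60.0
```

>>> jog_arm:
  motion: "0 0.006 0 0 0 0 0;0 0.009 0 0 0 0 0;0 0.012 0 0 0 0 0;0 0.012 0 0 0 0 0;0 0.012 0 0 0 0 0"

```text
time: 19.42
tool_pos: [0.5869, -0.144, 0.0387]
tool_rot: [-0.0, 0.993, 0.116, -0.002]
contact_force: [-6.9, -0.5, 1.2]
gripper_width: 0.081
grasp_force: 60.1
```

```bash
cat > face.py <<'E'
from h import *
from plant import *
go(.53,-.158,.04,-76.6)
f=grab_frame('wrist')
W=cloud(f);F=np.array([.6405,-.1787]);a=np.radians(13.4)
P=W[(W[...,2]>.066)&(W[...,2]<.076)&near(W,F,.12,.066,.078)];uu=(P[:,:2]-F)@[np.cos(a),np.sin(a)];vv=(P[:,:2]-F)@[-np.sin(a),np.cos(a)]
m=(uu>.002)&(uu<.03)
for lo in(-.05,-.03,-.01,.0,.02,.035):
    k=m&(vv>lo)&(vv<lo+.012);print(lo,k.sum(),np.percentile(uu[k],[2,98]).round(4) if k.sum()>5 else '')
E
python3 face.py
```

```text
t 19.425 p [ 0.5869 -0.144   0.0387] yaw -76.63 F [-6.9 -0.5  1.2] w 0.081
shift [-0.1172  0.0009 -0.0023] turn [-0.0005  0.0022 -0.0004]
-0.05 652 [0.0068 0.0146]
-0.03 653 [0.0068 0.0146]
-0.01 765 [0.0069 0.0286]
0.0 718 [0.0069 0.0278]
0.02 668 [0.0069 0.0146]
0.035 848 [0.0025 0.0146]
```

>>> jog_arm:
  motion: "0 0.003 0 0 0 0 0;0 0.005 0 0 0 0 0;0 0.005 0 0 0 0 0;0 0.005 0 0 0 0 0;0 0.005 0 0 0 0 0"

```text
time: 20.1
tool_pos: [0.5872, -0.1439, 0.0381]
tool_rot: [-0.0, 0.993, 0.116, -0.004]
contact_force: [-13.1, -2.1, 4.0]
gripper_width: 0.087
grasp_force: 60.6
```

>>> jog_arm:
  motion: "0 0 0 0 0 0 0;0 0 0 0 0 0 0;0 0 0 0 0 0 0;0 0 0 0 0 0 0;0 0 0 0 0 0 0"

```text
time: 20.72
tool_pos: [0.5872, -0.1439, 0.0382]
tool_rot: [-0.0, 0.993, 0.116, -0.004]
contact_force: [-13.3, -4.0, 4.0]
gripper_width: 0.08
grasp_force: 60.6
```

>>> jog_arm:
  motion: "0 0 0 0 0 0 0;0 0 0 0 0 0 0;0 0 0 0 0 0 0;0 0 0 0 0 0 0;0 0 0 0 0 0 0"

```text
time: 21.35
tool_pos: [0.5872, -0.1439, 0.0382]
tool_rot: [-0.0, 0.993, 0.116, -0.004]
contact_force: [-12.9, -2.7, 3.3]
gripper_width: 0.083
grasp_force: 60.6
```

```bash
python3 face.py
```

```text
t 21.35 p [ 0.5872 -0.1439  0.0382] yaw -76.63 F [-12.9  -2.7   3.3] w 0.083
shift [-0.1179  0.001  -0.0027] turn [-0.0011  0.0057 -0.0004]
-0.05 679 [0.0069 0.0149]
-0.03 672 [0.007 0.015]
-0.01 748 [0.007  0.0291]
0.0 705 [0.0073 0.0287]
0.02 645 [0.0073 0.015 ]
0.035 844 [0.0026 0.0151]
```

Press 2 is done: u is 15 mm across the width at 13 N, and it was held over 1 s. Now the stand.

>>> jog_arm:
  motion: "0 -0.05 0 0 0 0 0;0 -0.1 0 0 0 0 0;0 -0.15 0 -0.08 0 0 0;0 -0.15 0 -0.2 0 0 0;0 -0.15 0 -0.3 0 0 0"

```text
time: 22.02
tool_pos: [0.5179, -0.1608, 0.1912]
tool_rot: [0.0, 0.993, 0.116, 0.001]
contact_force: [-0.0, -0.3, -2.8]
gripper_width: 0.082
grasp_force: 59.7
```

```bash
python3 -c "
from h import *
go(.505,.226,.19,-84)"
```

```text
t 22.025 p [ 0.5179 -0.1608  0.1912] yaw -76.66 F [-0.  -0.3 -2.8] w 0.082
shift [ 0.1534 -0.7586  0.002 ] turn [ 0.0006 -0.0016  0.0854]
```

>>> jog_arm:
  motion: "0 0.153 -0.758 0 0 0 0.085;0 0.153 -0.758 0 0 0 0.085;0 0.153 -0.758 0 0 0 0.085;0 0.153 -0.758 0 0 0 0.085;0 0.153 -0.758 0 0 0 0.085"

```text
time: 22.65
tool_pos: [0.5069, 0.154, 0.1892]
tool_rot: [-0.0, 0.999, 0.053, 0.001]
contact_force: [1.5, 0.1, -3.3]
gripper_width: 0.08
grasp_force: 59.7
```

```bash
python3 -c "
from h import *
go(.505,.226,.19,-84)"
```

```text
t 22.65 p [0.5069 0.154  0.1892] yaw -83.95 F [ 1.5  0.1 -3.3] w 0.08
shift [ 0.0115 -0.1436 -0.0014] turn [-0.0005 -0.0013  0.0006]
```

>>> jog_arm:
  motion: "0 0.011 -0.1 0 0 0 0;0 0.011 -0.143 0 0 0 0;0 0.011 -0.143 0 0 0 0;0 0.011 -0.143 0 0 0 0;0 0.011 -0.143 0 0 0 0"

```text
time: 23.28
tool_pos: [0.5051, 0.2224, 0.1889]
tool_rot: [0.0, 0.999, 0.052, 0.0]
contact_force: [-0.2, 0.5, -2.7]
gripper_width: 0.079
grasp_force: 59.8
```

```bash
python3 - <<'E'
from h import *
from plant import *
f=grab_frame('wrist');f=grab_frame('wrist');np.savez('w5.npz',**f);cv2.imwrite('pics/w5.png',f['color'][:,:,::-1])
W=cloud(f);go(.505,.226,.19,-84)
for t in('peg_tip','peg_root','hole','stand','holed_face'):
    for c in('wrist','top','scene')[:1]:
        for d in place_of(c,t)[:2]:print(t,np.round(d['at'],4),round(d['p'],2))
z=W[...,2]
print('board front',plane(W[near(W,(.65,.218),.05,.05,.172)&(W[...,0]>.64)]))
p=W[near(W,(.625,.2145),.03,.158,.182)&(W[...,0]<.64)]
print('peg pts',len(p))
for x in np.arange(.612,.642,.004):
    k=abs(p[:,0]-x)<.002
    if k.sum()>3:print(x.round(3),k.sum(),'y',np.percentile(p[k,1],[3,97]).round(4),'ztop',np.percentile(p[k,2],95).round(4))
print('brk face',plane(W[near(W,(.565,.19),.08,.17,.215)&(W[...,0]>.55)]))
E
```

```text
t 23.375 p [0.505  0.2225 0.189 ] yaw -84.02 F [-0.3 -0.6 -2.8] w 0.082
shift [ 0.0007 -0.0069 -0.0021] turn [-0.     -0.0001 -0.0003]
peg_tip [0.6224 0.2126 0.1694] 0.86
peg_root [0.4069 0.3735 0.0016] 0.3
hole [0.5603 0.1992 0.2041] 0.7
stand [0.6539 0.22   0.0024] 0.72
holed_face [0.5713 0.1896 0.1846] 0.71
board front {'n': 2286, 'yaw': np.float64(7.98), 'd': np.float64(0.6764), 'lo': np.float64(0.0963), 'hi': np.float64(0.156), 'mid': array([0.6523, 0.2189]), 'rms': np.float64(0.00023)}
peg pts 680
0.62 128 y [0.2115 0.218 ] ztop 0.1733
0.624 145 y [0.2115 0.2187] ztop 0.1732
0.628 140 y [0.212  0.2191] ztop 0.1722
0.632 144 y [0.2123 0.2197] ztop 0.1709
0.636 123 y [0.2127 0.2204] ztop 0.1695
brk face {'n': 2336, 'yaw': np.float64(6.0), 'd': np.float64(0.5843), 'lo': np.float64(0.0707), 'hi': np.float64(0.1713), 'mid': array([0.5685, 0.1814]), 'rms': np.float64(0.00012)}
```

View pics/w5.png

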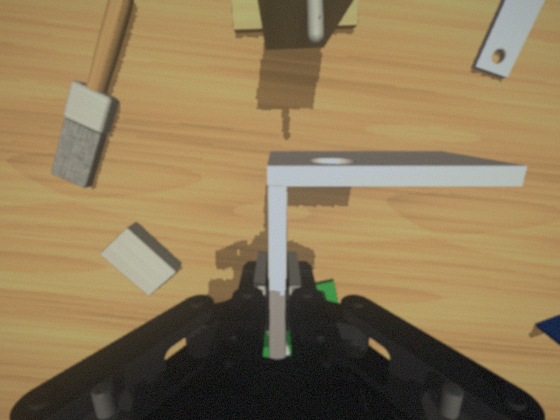

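The wrist picture shows the peg's tip at (315,40) and, on the held bracket's outer face, the hole at (332,160). The board's yaw is 8.0° and the peg's axis is 169 mm high at its tip, which is as given.

```bash
python3 -c "
from h import *
W=cloud(dict(np.load('w5.npz')))
z=W[near(W,(.56,.18),.06,.19,.24)][:,2];print(len(z),np.histogram(z,np.arange(.19,.24,.002)))
go(.5449,.2298,.155,-82)"
```

```text
10784 (array([  46,  160,  182,  238,  124,  199,  112,  203,  128,  185,  227,
        154,  227,  291, 3919, 3252,   42,   60,   35,   46,   88,  148,
        211,  230]), array([0.19 , 0.192, 0.194, 0.196, 0.198, 0.2  , 0.202, 0.204, 0.206,
       0.208, 0.21 , 0.212, 0.214, 0.216, 0.218, 0.22 , 0.222, 0.224,
       0.226, 0.228, 0.23 , 0.232, 0.234, 0.236, 0.238]))
t 23.625 p [0.5049 0.2231 0.189 ] yaw -83.97 F [-1.2  0.8 -2.9] w 0.083
shift [ 0.081  -0.0049  0.0679] turn [-0.     -0.0001 -0.0229]
```

>>> jog_arm:
  motion: "0 0.03 -0.005 0.03 0 0 -0.023;0 0.06 -0.005 0.06 0 0 -0.023;0 0.081 -0.005 0.07 0 0 -0.023;0 0.081 -0.005 0.07 0 0 -0.023;0 0.081 -0.005 0.07 0 0 -0.023"

```text
time: 24.25
tool_pos: [0.5449, 0.2302, 0.1546]
tool_rot: [-0.0, 0.998, 0.07, 0.0]
contact_force: [-0.0, -0.4, -3.0]
gripper_width: 0.089
grasp_force: 59.8
```

```bash
cat > peg.py <<'E'
from h import *
from plant import *
f=grab_frame('wrist');f=grab_frame('wrist')
W=cloud(f);go(.5449,.2298,.153,-82)
n=np.array([.9903,.1392]);e=np.array([-.1392,.9903]);B=np.array([.6523,.2189])
u=(W[...,:2]-B)@n;v=(W[...,:2]-B)@e;z=W[...,2]
q=(abs(v)<.012)&(z>.158)&(z<.18)&(u<-.005)&(u>-.036);print('peg v',q.sum(),np.percentile(v[q],[3,97]).round(4),'u',u[q].min().round(4))
b=(v>-.09)&(v<.04)&(z>.127)&(z<.18)&(u<-.03)&(u>-.06);h=np.histogram(u[b],np.arange(-.062,-.03,.001));k=h[1][h[0].argmax()]+.0005
b&=abs(u-k)<.004;r=plane(W[b]);m=r['mid']-B;print('face',r,'hole u v',(m@n).round(4),(m@e+.022).round(4))
t=(v>-.09)&(v<.02)&(abs(u-k+.004)<.004)&(z>.18)&(z<.2);print('top z',np.median(z[t]).round(4),t.sum())
E
python3 peg.py
```

```text
t 24.35 p [0.5448 0.2303 0.1547] yaw -81.95 F [-0.7 -0.4 -3.8] w 0.082
shift [0.     0.0009 0.0034] turn [-0.0001 -0.0007  0.0006]
peg v 1393 [-0.0037  0.0037] u -0.034
face {'n': 2464, 'yaw': np.float64(8.06), 'd': np.float64(0.6305), 'lo': np.float64(0.0535), 'hi': np.float64(0.1544), 'mid': array([0.6097, 0.1914]), 'rms': np.float64(0.00011)} hole u v -0.046 0.0007
top z 0.1857 4969
```

>>> jog_arm:
  motion: "0 0.02 0.001 0.002 0 0 0;0 0.036 0.001 0.003 0 0 0;0 0.052 0.001 0.007 0 0 0;0 0.068 0.001 0.012 0 0 0;0 0.082 0.001 0.016 0 0 0"

```text
time: 24.98
tool_pos: [0.586, 0.2354, 0.1455]
tool_rot: [0.0, 0.998, 0.07, -0.0]
contact_force: [0.0, -0.9, -2.8]
gripper_width: 0.082
grasp_force: 59.8
```

```bash
python3 -c "
from h import *
go(.5865,.2355,.141,-82)"
```

```text
t 24.975 p [0.586  0.2354 0.1455] yaw -81.96 F [ 0.  -0.9 -2.8] w 0.082
shift [ 0.0011 -0.0001  0.009 ] turn [0.0001 0.0003 0.0004]
```

>>> jog_arm:
  motion: "0 0 0 0.004 0 0 0;0 0 0 0.007 0 0 0;0 0 0 0.009 0 0 0;0 0 0 0.011 0 0 0;0 0 0 0.011 0 0 0"

```text
time: 25.6
tool_pos: [0.5856, 0.2355, 0.141]
tool_rot: [-0.0, 0.998, 0.07, 0.0]
contact_force: [-0.4, -0.2, -1.2]
gripper_width: 0.082
grasp_force: 60.3
```

>>> jog_arm:
  motion: "0 0 0 0.002 0 0 0;0 0 0 0.002 0 0 0;30 0 0 0.002 0 0 0;60 0 0 0.002 0 0 0;100 0 0 0.002 0 0 0"

```text
time: 26.22
tool_pos: [0.5854, 0.2354, 0.1392]
tool_rot: [0.0, 0.998, 0.07, -0.0]
contact_force: [0.8, -0.1, -0.7]
gripper_width: 0.716
grasp_force: 0.0
```

>>> jog_arm:
  motion: "100 0 0 0 0 0 0;100 0 0 0 0 0 0;100 0 0 0 0 0 0;100 0 0 0 0 0 0;100 0 0 0 0 0 0"

```text
time: 26.85
tool_pos: [0.5855, 0.2354, 0.1394]
tool_rot: [-0.0, 0.998, 0.07, -0.0]
contact_force: [-0.0, 0.3, 0.6]
gripper_width: 0.996
grasp_force: 0.0
```

```bash
python3 - <<'E'
from h import *
from plant import *
go(.5,.23,.25,-82)
a=grab_frame('wrist')['color'];b=grab_frame('scene')['color'][140:300,300:500]
o=np.zeros((420,800,3),'u1');o[:300,:400]=cv2.resize(a,(400,300));o[:320,400:]=cv2.resize(b,(400,320),interpolation=2)
cv2.imwrite('pics/hang.png',o[:,:,::-1])
E
```

```text
t 26.85 p [0.5855 0.2354 0.1394] yaw -81.96 F [-0.   0.3  0.6] w 0.996
shift [-0.1707 -0.0132 -0.2212] turn [-0.      0.      0.0005]
```

View pics/hang.png

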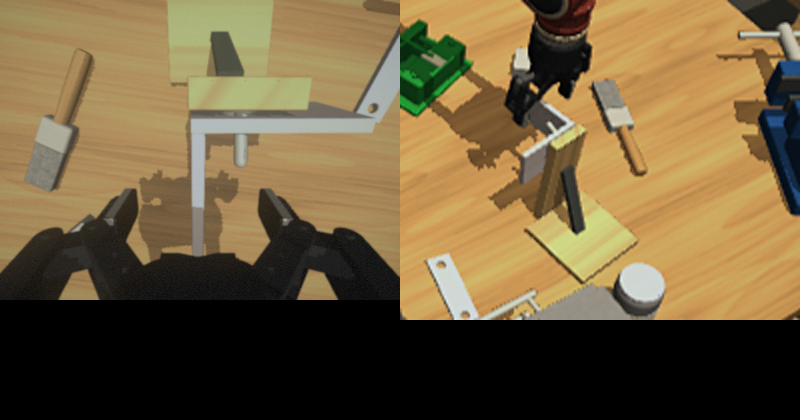

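The picture shows the peg's tip out through the holed leg at (240,155), with the bracket hanging against the board and midway between the open fingers. I'll withdraw straight up.

>>> jog_arm:
  motion: "100 0 0 -0.03 0 0 0;100 0 0 -0.08 0 0 0;100 0 0 -0.16 0 0 0;100 -0.03 0 -0.25 0 0 0;100 -0.1 0 -0.3 0 0 0"

```text
time: 27.58
tool_pos: [0.537, 0.2285, 0.2941]
tool_rot: [-0.001, 0.998, 0.07, 0.003]
contact_force: [0.2, -0.5, -0.6]
gripper_width: 0.997
grasp_force: 0.0
```

>>> jog_arm:
  motion: "100 -0.1 0 0 0 0 0;100 -0.1 0 0 0 0 0;100 -0.1 0 0 0 0 0;100 -0.1 0 0 0 0 0;100 -0.1 0 0 0 0 0"

```text
time: 28.2
tool_pos: [0.4872, 0.2214, 0.2893]
tool_rot: [0.0, 0.998, 0.07, -0.0]
contact_force: [0.3, -0.3, -0.8]
gripper_width: 1.002
grasp_force: 0.0
```

```bash
python3 - <<'E'
from h import *
from plant import *
s=state();print(s['time'],s['tool_pos'],s['contact_force'])
a=grab_frame('wrist')['color'];b=grab_frame('scene')['color']
o=np.zeros((420,800,3),'u1');o[:300,:400]=cv2.resize(a,(400,300));o[:300,400:]=cv2.resize(b,(400,300))
cv2.imwrite('pics/end.png',o[:,:,::-1])
E
```

```text
28.2 [0.48719561 0.22138607 0.28932399] [ 0.33380987 -0.34129401 -0.7818673 ]
```

View pics/end.png

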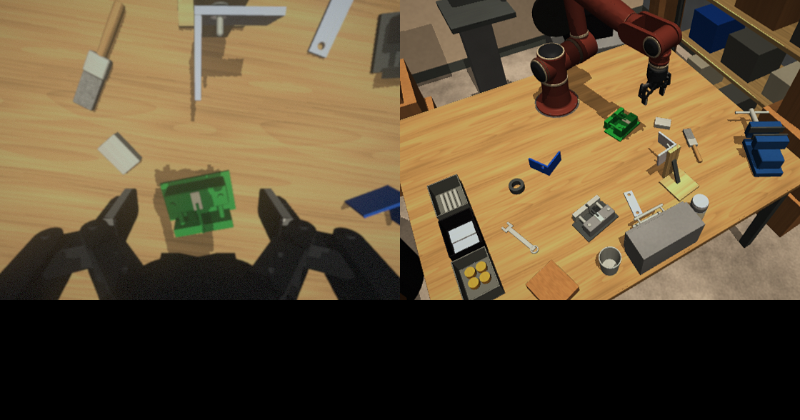

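The bracket hangs on the peg (wrist (225,30), scene (668,145)), the gripper is clear, and the other things are where they were.

```bash
python3 -c "
from plant import *
print(job_done())"
```

```text
the job is handed in; nothing more can be done
None
```

The job is handed in: both outer faces were pressed flat and centred with the bar fully home for over a second (plain leg first, then holed), after a first plain-leg push that stopped short on the fixture's base and was redone higher; the bracket now hangs on the peg, let go, at about 28 of the 72 s.

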